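# Fetch the blade cassette from under the tool tray

## Robot

A 6-joint arm with a two-finger parallel gripper is mounted at the origin on the work surface. World frame = base frame: x ahead of the robot, y to its left, z up, the work surface at z = 0. Lengths are in m, angles in rad, forces in N, time in s.
With the tool pointing down it reaches from about 0.15 to 0.775 m from the base axis. Payload 6.1 kg.
Tool frame: the origin (TCP) lies on the centre line of the jaws, within the pads' length; the fingertips stand 22 mm ahead of it and the grasp point (between the pads) lies 3 mm ahead of it; z points along the fingers, y is the direction in which the jaws open and shut (so a half turn about z gives the same grasp; the last joint's range is limited). The gripper opens to 85 mm and grips with 20 to 120 N. Pads are 22 mm wide; open, the fingers measure 114 mm over their backs; the gripper's body (76 mm by 85 mm) begins 54 mm behind the grasp point. The pads swing forward as they close: fully open they stand 13 mm farther back than shut.
Start: joints at [-1.185, 0.126, -0.04, 1.405, 0, 1.571], TCP at [0.198, -0.486, 0.253] pointing down, gripper open.
Joint ranges: [-2.72, 2.72], [-0.95, 1.95], [-1.27, 1.35], [-1.78, 2.02], [-1.46, 1.47], [-3.14, 3.14]. Speed limits (rad/s): [2.39, 2.39, 3.01, 3.14, 3.14, 3.14].

## Interface

Orientations are given as a unit quaternion [x, y, z, w].
In Python, from workcell import observe, get_image, camera_params, job_done, spot_in, silhouettes, pinpoint gives the robot as it stands. The module is installed in compiled form; this text tells all that it offers.
- The arm moves only by the shell command python3 -m jog 'ROWS' [FORCE]. ROWS is JSON, a list of rows, each an object with "xyz": the shift along the tool's x, y, z in m, a list of three; "angular": the turn, a rotation vector about the tool's x, y, z in degrees, a list of three; "fingers": the finger opening in m, from 0 to 0.0854. A call has 1 to 5 rows; each row is the pose to reach, as a shift and turn from the pose commanded when the call began, along the tool's axes at that moment; what a row does not reach only later rows make up. A row lasts 1/8 s, in which the tool goes at most 62.5 mm and 10.7 degrees, less where a joint would pass 70% of its speed; a pose out of reach is approached as far as the arm can. A call with a gripper value outside its range is refused whole. The fingers move at their own pace and stop on an object; FORCE is the grip in N (left out, the last holds). Time passes only in rows, so rows that repeat a pose let the fingers close. It gives the time, the measured TCP pose, the force and the opening at its end, in the units of the state.
- observe(): the state, without advancing time (a new reading comes with each control period).
- get_image(name): name is "scene" or "top" or "wrist"; returns (picture, depth): 420x560x3 uint8, blue, green, red; 420x560 float32, m along the optical axis (not along the pixel's ray), 0 where there is no reading.
- camera_params(name): a dict with "fov_y" (degrees; the focal length in pixels is half the picture's height over the tangent of half this angle, whatever the lens; pixels are square), "cx", "cy" (the principal point, pixels), "position" and "attitude" of the camera in the world; the wrist camera has in their place "T_tool_cam" (4x4, takes a point from camera to tool coordinates, whose origin is the TCP and whose axes are the flange's). Camera axes: x right, y down, z forward; pixel columns grow to the right and rows downward; lengths in m; the calibration is good to about 2 mm. A picture is of the moment at which its call begins: read the wrist's pose just before it. camera_params takes no time and is no camera call.
- job_done(): hands the job in, once; it reports no verdict.
Trained networks look in the newest picture that a camera, given by its name, has taken for a name from the list of things; names that differ only in an ending like _2 or _b are one class to them, and where a whole thing is asked for, a point or a joint stands for the part that bears it (a point fixed in the world has none). Each returns a list of dicts, best first, with "conf" (0 to 1); they miss things now and then, are a little off and sometimes report something else, mostly with a low value. They report only what shows in the picture. A call takes as long as a camera call.
- spot_in(label, camera): "bbox" ([left, top, width, height] in pixels, round what is visible of it).
- silhouettes(label, camera): "mask" (420x560 bool, what is visible of it) and "bbox" ([left, top, width, height] in pixels, round what is visible of it).
- pinpoint(label, camera): "at" ([row, column] in pixels: a listed point, or the origin of a listed thing).
The state is a dict: "time": time; "joints": joint angles; "joint_velocities": joint speeds; "effort": joint torques, N m; "eef_pos": TCP position; "ee_rot": TCP orientation; "contact_force": force on the tool from outside, world axes, zero at the start; "ft_torque": the same for the moment, N m; "gripper_width": opening from 0.0 (shut) to 1.0 (fully open).
Only numpy, scipy, OpenCV 4.12 (cv2) and the standard library are available. Lean on these libraries where they do the work, as an engineer would, in place of code of your own. Each camera call takes 0.05 s, during which the arm holds its last target.

## Task

The spare-blade cassette is clipped into its holder on the floor of the open toolbox, underneath the lift-out tray. Lift the tray off and set it down gently, flat on the bench clear of the toolbox and let go of it, then pinch the cassette's two side catches together with the fingers, lift the cassette out of its holder and finish still holding it by the pinched catches, upright and still, in the air well clear above the toolbox's rim. Do not disturb the other things on the bench.

Things in the scene. Friction and masses are not known exactly. Their poses are not given: they have to be found in the camera images.
- toolbox: open-topped plywood box, fixed to the bench, 170 (x) x 210 (y) x 84 (z) mm outside, walls and floor 6 mm thick; origin at the centre of its underside on the bench, z up
- tray: loose plywood lift-out tray (0.2 to 0.5 kg) nested in the toolbox's mouth: base board 146 (x) x 186 (y) x 8 mm that sinks into the mouth with 6 mm play all round, on it an open tray 170 x 210 mm (38 mm high in all without handle) whose floor sits on the rim; origin at the centre of its underside, 76 mm above the bench while nested, 0 when on the bench; z up
- tray_handle (a point): grip point of the tray: wooden handle board standing along the tray's middle, 12 mm thick along its x, 198 mm long along its y, top edge 75 mm above the tray's underside; this point lies at its middle, 60 mm above the tray's underside (15 mm below the top edge, 22 mm above the tray's sides); axes as the tray's; pinch it across x from above
- holder: fixed grey plastic holder on the toolbox's floor, off-centre and turned; 80 (x) x 84 (y) x 26 mm high; end walls at its x ends, along both y sides a ledge (inner faces 66 mm apart, 19 to 26 mm above its underside) that the catches hook under; origin at the centre of its underside (6 mm above the bench), z up; the cassette's underside sits 4 mm above it, 2 mm play all round
- cassette_grip (a point): grip point of the loose blade cassette (black plastic, 0.2 to 0.4 kg, 64 (x) x 62 (y) x 60 mm high, three steel blade edges on top): midway between its two catches, 44 mm above its underside (54 mm above the bench when seated); x along the cassette, y across it from right to left catch, z up. Press the catches above the holder's ledge: 24 to 56 mm above the underside
- catch_left (a joint): inward travel (m) of the catch on the cassette's +y side: 0 free, 0.008 pinched to its stop; spring 3 N free, 8 N at the stop. Catch: upright grey plate 30 mm wide along x in the middle of the side, top 56 mm above the underside; outer faces of the two 62 mm apart free, 46 mm fully pinched. A tooth at its foot hooks 5 mm under the holder's ledge: both must go in over 5 mm to free the cassette
- catch_right (a joint): the same for the catch on the -y side
- spokeshave: bystander: spokeshave, steel middle with two wooden handles, 250 mm long along its y, 35 mm high, 26 mm across; origin under its middle
- rasp: bystander: rasp with a wooden handle, 270 mm long along its y (from -135 to +135), 26 mm wide and high; origin on its underside
- offcut: bystander: wooden offcut 150 (x) x 60 (y) x 45 mm; origin under its centre
- wax_jar: bystander: closed round jar, 72 mm across, 70 mm high; origin under its centre

How it is judged:
By the outcome, as a careful person would: the job done as asked, in the order asked, and still so for the second after the job is handed in, while the arm keeps its last pose, push and grip.
It also fails if it takes over 54 s, if anything falls off the work surface, if the arm or the gripper's body presses on something with over 40 N, if the wrist force passes 120 N, or if a joint passes its speed limit or range.

## Working session

There is one attempt and no reset: what is moved stays moved. The work goes in short steps, Python scripts to look and compute and a shell command to move; the robot and the scene stay as the last step left them, time stands still between calls to the robot, and variables do not carry over. Pictures are saved under pics/ and viewed, and the job is handed in when it is done.

```bash
mkdir -p pics; ls
cat > h.py <<'E'
import numpy as np, cv2
from workcell import *
from scipy.spatial.transform import Rotation as R
def cam(name):
    p=camera_params(name); f=210/np.tan(np.radians(p['fov_y']/2))
    if 'T_tool_cam' in p:
        s=observe(); T=np.eye(4); T[:3,:3]=R.from_quat(s['ee_rot']).as_matrix(); T[:3,3]=s['eef_pos']
        T=T@np.array(p['T_tool_cam'])
    else:
        T=np.eye(4); a=np.array(p['attitude'])
        T[:3,:3]=a if a.shape==(3,3) else R.from_quat(a).as_matrix(); T[:3,3]=p['position']
    return f,p['cx'],p['cy'],T
def cloud(name,d,c=None):
    f,cx,cy,T=c or cam(name)
    v,u=np.mgrid[:420,:560]
    P=np.stack([(u-cx)/f*d,(v-cy)/f*d,d],-1)@T[:3,:3].T+T[:3,3]
    P[d<=0]=np.nan
    return P
def atz(name,rc,z,c=None):
    f,cx,cy,T=c or cam(name)
    r=T[:3,:3]@np.array([(rc[1]-cx)/f,(rc[0]-cy)/f,1]); return T[:3,3]+r*(z-T[2,3])/r[2]
E
python3 - <<'E'
from h import *
print(observe())
for n in ['scene','top','wrist']:
    print(n,camera_params(n))
for n in ['scene','top']:
    im,d=get_image(n); cv2.imwrite(f'pics/{n}0.png',im); np.save(f'{n}0.npy',d)
    for l in ['tray_handle','tray','toolbox','spokeshave','rasp','offcut','wax_jar']:
        print(n,l,[(np.round(x['at']),round(x['conf'],2)) for x in pinpoint(l,n)][:2])
E
```

```text
pics
{'time': 0.0, 'joints': array([-1.18497648e+00,  1.26341500e-01, -4.05964752e-02,  1.40540454e+00,
       -5.53123050e-06,  1.57078730e+00]), 'joint_velocities': array([ 2.95633654e-05,  7.79470521e-04,  4.37248240e-04, -1.41934238e-03,
       -4.50716968e-04, -1.67550890e-03]), 'effort': array([-1.55258931e-03, -4.35913861e+01,  3.52925670e+01,  1.72198709e-02,
       -1.88636859e-04,  5.41058014e-06]), 'eef_pos': array([ 0.19742508, -0.48606102,  0.25255392]), 'ee_rot': array([ 9.81449354e-01,  1.91720023e-01, -1.50925477e-04, -7.58225856e-04]), 'contact_force': array([0.66141122, 0.22651592, 0.49253   ]), 'ft_torque': array([0.0435488 , 0.05996392, 0.00797925]), 'gripper_width': 1.0020884716343659}
scene {'fov_y': 55.5833590178511, 'cx': 278.4319844625079, 'cy': 207.75762499065598, 'position': array([ 0.92932383, -0.79988828,  0.96562066]), 'attitude': array([ 0.88205055,  0.25846572, -0.10802648, -0.37883053])}
top {'fov_y': 54.30533220441281, 'cx': 279.4935176899795, 'cy': 210.1643851574404, 'position': array([0.31378015, 0.00712726, 1.53553892]), 'attitude': array([-0.7003
[... 421 characters left out ...]
0e+00,  0.00000000e+00,  0.00000000e+00,
         1.00000000e+00]])}
scene tray_handle [(array([233., 303.]), 0.56)]
scene tray [(array([246., 305.]), 0.72)]
scene toolbox [(array([267., 296.]), 0.95)]
scene spokeshave [(array([262., 181.]), 0.74)]
scene rasp [(array([168., 283.]), 0.71), (array([264., 300.]), 0.41)]
scene offcut [(array([151., 361.]), 0.71), (array([261., 184.]), 0.25)]
scene wax_jar [(array([356., 176.]), 0.91)]
top tray_handle [(array([164., 312.]), 0.65)]
top tray [(array([169., 305.]), 0.55)]
top toolbox []
top spokeshave [(array([253., 361.]), 0.88)]
top rasp [(array([254., 205.]), 0.81)]
top offcut [(array([199., 140.]), 0.64)]
top wax_jar [(array([201., 424.]), 0.9)]
```

View pics/top0.png

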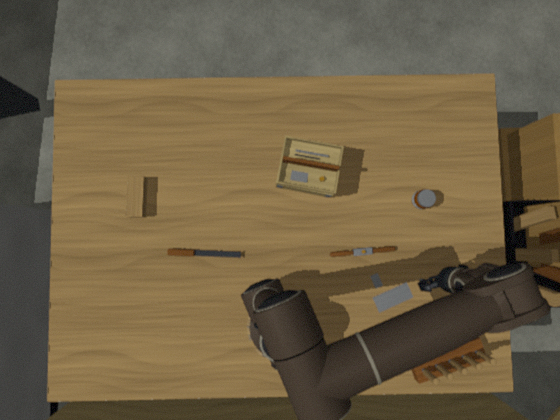

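View pics/scene0.png

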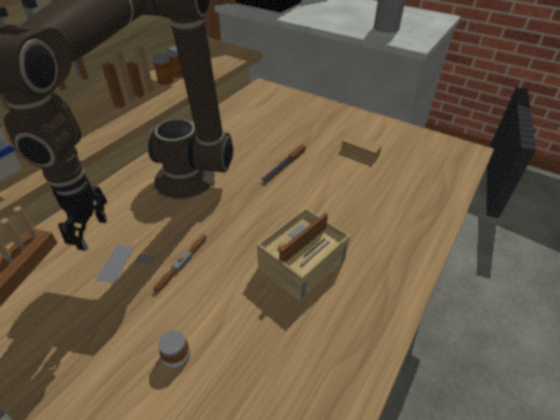

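Run:
```python
from h import *
d=np.load('top0.npy');P=cloud('top',d)
Z=P[...,2]
def box(m,l):
    m=m.astype(np.uint8)
    n,lab,st,ce=cv2.connectedComponentsWithStats(m)
    for i in range(1,n):
        if st[i,4]>60:
            q=P[lab==i]
            r=cv2.minAreaRect(q[:,:2].astype(np.float32)*1000)
            print(l,st[i],'z',np.round(np.nanpercentile(q[:,2],[5,50,95]),3),'rect',np.round(r[0],1),np.round(r[1],1),round(r[2],1))
box((Z>0.138)&(Z<0.16),'handle')
box((Z>0.095)&(Z<0.16),'tray')
box((Z>0.015)&(Z<0.09),'low')
```

```text
handle [283 156  57  14 235] z [0.142 0.15  0.156] rect [ 581.8 -116.5] [196.3  13.8] 78.6
tray [277 136  67  58 822] z [0.098 0.115 0.153] rect [ 582.8 -116.2] [210.7 172.8] 78.9
tray [479 352  13  11  69] z [0.099 0.127 0.156] rect [ -85.6 -689.3] [11.8 21.2] 53.1
tray [466 357  12  11  69] z [0.1   0.128 0.157] rect [-101.4 -642.5] [11.  21.2] 55.5
tray [452 362  12  11  69] z [0.098 0.127 0.156] rect [-114.7 -594.8] [13.5 21.5] 48.0
tray [439 367  11  11  65] z [0.099 0.131 0.159] rect [-130.2 -549. ] [13.6 21.9] 42.4
tray [425 372  11  11  61] z [0.101 0.13  0.158] rect [-142.9 -500. ] [12.7 21.3] 37.2
low [283 140  58  26 423] z [0.084 0.087 0.09 ] rect [ 631.4 -126. ] [200.6  62. ] 78.7
low [279 163  57  29 595] z [0.084 0.088 0.09 ] rect [ 542.3 -108. ] [200.   71.3] 78.9
low [126 176  21  42 778] z [0.024 0.044 0.05 ] rect [488.1 520.9] [ 63.6 150.5] 89.0
low [276 181  58  17 213] z [0.019 0.066 0.087] rect [497.8 -96.3] [210.4  13.8] 76.0
low [412 190  24  20 367] z [0.026 0.067 0.075] rect [ 458.9 -535.3] [70.1 66.1] 77.7
low [330 247  65  10 326] z [0.016 0.02  0.028] rect [ 271.5 -309. ] [ 25.7 238.1] 5.7
low [167 249  74   9 374] z [0.016 0.02  0.029] rect [276.4 275.4] [269.8  25.8] 87.4
low [ 412  338   74   46 1157] z [0.044 0.05  0.076] rect [-120.2 -600.5] [ 83.7 263.4] 17.3
```

The top view shows the toolbox with its tray at about (310,166) px. The handle runs from (283,159) to (365,170) px, so the tray yaw is about -11.4° and its centre is at (0.582, -0.116). The measured heights (0.151 handle top, 0.114 sides) match the given sizes. There is free bench at around (0.49, 0.22), between the rasp, the offcut and the toolbox. Next I compute the approach.

```bash
cat >> h.py <<'E'
def to(xyz,yaw,z_only=False):
    """shift/turn in tool axes to reach TCP xyz, tool pointing down, tool-x yaw in deg"""
    s=observe(); A=R.from_quat(s['ee_rot'])
    y=np.radians(yaw); X=np.array([np.cos(y),np.sin(y),0]); Z=np.array([0,0,-1.]); Y=np.cross(Z,X)
    B=R.from_matrix(np.stack([X,Y,Z],1))
    print('shift mm',np.round(A.inv().apply(np.array(xyz)-s['eef_pos'])*1000,1),'turn deg',np.round(np.degrees((A.inv()*B).as_rotvec()),2))
def st():
    s=observe(); A=R.from_quat(s['ee_rot']).as_matrix()
    print('t',round(s['time'],2),'pos',np.round(s['eef_pos'],4),'yaw',round(np.degrees(np.arctan2(A[1,0],A[0,0])),2),'toolz',np.round(A[:,2],4),'F',np.round(s['contact_force'],1),'M',np.round(s['ft_torque'],2),'w',round(s['gripper_width']*85.4,1),'j',np.round(s['joints'],2))
E
python3 -c "
from h import *
st(); to([.582,-.116,.25],78.6)"
```

```text
t 0.8 pos [ 0.1976 -0.4864  0.2533] yaw 22.1 toolz [ 1.e-04 -1.e-04 -1.e+00] F [-1.   0.3 -0.4] M [ 0.04 -0.01  0.01] w 85.4 j [-1.18  0.13 -0.04  1.41  0.    1.57]
shift mm [ 495.6 -198.5    3.3] turn deg [ 1.00e-02  0.00e+00 -5.65e+01]
```

```bash
python3 -m jog '[{"xyz":[0.05,-0.02,0],"angular":[0,0,-6],"fingers":0.085},{"xyz":[0.105,-0.042,0],"angular":[0,0,-12],"fingers":0.085},{"xyz":[0.16,-0.064,0],"angular":[0,0,-18],"fingers":0.085},{"xyz":[0.215,-0.086,0],"angular":[0,0,-24.5],"fingers":0.085},{"xyz":[0.27,-0.108,0],"angular":[0,0,-31],"fingers":0.085}]' 40
python3 -c "
from h import *
st(); to([.582,-.116,.25],78.6)"
```

```text
time: 1.42
eef_pos: [0.4082, -0.2833, 0.2535]
ee_rot: [0.894, 0.449, 0.0, 0.0]
contact_force: [1.1, -0.7, 0.3]
gripper_width: 0.999
t 1.43 pos [ 0.4082 -0.2833  0.2535] yaw 53.31 toolz [ 6.e-04 -5.e-04 -1.e+00] F [ 1.1 -0.7  0.3] M [-0.08 -0.04 -0.05] w 85.3 j [-0.61  0.07 -0.1   1.4  -0.    1.6 ]
shift mm [238.   39.4   3.6] turn deg [ 4.000e-02  1.000e-02 -2.529e+01]
```

```bash
python3 -m jog '[{"xyz":[0.055,0.009,0.001],"angular":[0,0,-6],"fingers":0.085},{"xyz":[0.11,0.018,0.002],"angular":[0,0,-12],"fingers":0.085},{"xyz":[0.165,0.027,0.003],"angular":[0,0,-18],"fingers":0.085},{"xyz":[0.215,0.036,0.003],"angular":[0,0,-23],"fingers":0.085},{"xyz":[0.238,0.0395,0.0035],"angular":[0,0,-25.3],"fingers":0.085}]'
python3 -m jog '[{"xyz":[0,0,0],"angular":[0,0,0],"fingers":0.085}]'
python3 - <<'E'
from h import *
st()
im,d=get_image('wrist'); cv2.imwrite('pics/w1.png',im); P=cloud('wrist',d); Z=P[...,2]
m=(Z>0.14)&(Z<0.16); m[:, :]=m
n,lab,s,ce=cv2.connectedComponentsWithStats(m.astype(np.uint8))
for i in range(1,n):
    if s[i,4]>200:
        q=P[lab==i];r=cv2.minAreaRect(q[:,:2].astype(np.float32)*1000)
        print(s[i],np.round(np.nanpercentile(q[:,2],[5,50,95]),3),r)
m=(Z>0.105)&(Z<0.12)
q=P[m];print(cv2.minAreaRect(q[:,:2].astype(np.float32)*1000))
print(pinpoint('tray_handle','wrist'))
to([.582,-.116,.139],78.6)
E
```

```text
time: 2.05
eef_pos: [0.583, -0.1162, 0.2493]
ee_rot: [0.774, 0.634, -0.0, -0.0]
contact_force: [0.1, 0.1, -0.5]
gripper_width: 0.994
time: 2.17
eef_pos: [0.5821, -0.1172, 0.2492]
ee_rot: [0.774, 0.633, -0.0, -0.0]
contact_force: [0.9, 0.2, -0.3]
gripper_width: 0.998
t 2.17 pos [ 0.5821 -0.1172  0.2492] yaw 78.5 toolz [-1.1e-03 -1.0e-04 -1.0e+00] F [ 0.9  0.2 -0.3] M [-0.01 -0.04  0.03] w 85.2 j [-0.2   0.26  0.11  1.43 -0.    1.57]
[ 269   61   21  283 5135] [0.149 0.15  0.151] ((582.6500854492188, -115.7591781616211), (197.07461547851562, 12.017910957336426), 78.5822982788086)
((582.420654296875, -116.39689636230469), (210.85342407226562, 170.91786193847656), 78.5914306640625)
[{'at': [212.9, 278.3], 'conf': 0.87}]
shift mm [  2.9   0.5 110.8] turn deg [-0.03  0.03 -0.25]
```

View pics/w1.png

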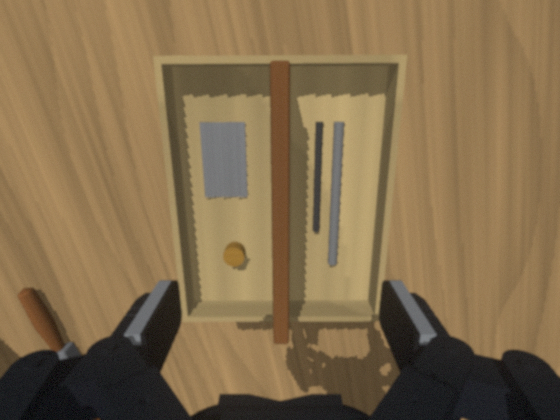

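The wrist view shows the handle as a vertical board at column ~280, rows 61-343, centred between the fingers. The measured centre (0.5825, -0.116), yaw and size all agree with what's given. Descending.

```bash
python3 -m jog '[{"xyz":[0.001,0.0005,0.03],"angular":[0,0,-0.2],"fingers":0.06},{"xyz":[0.002,0.0005,0.065],"angular":[0,0,-0.2],"fingers":0.05},{"xyz":[0.002,0.0005,0.095],"angular":[0,0,-0.2],"fingers":0.05},{"xyz":[0.002,0.0005,0.110],"angular":[0,0,-0.2],"fingers":0.05},{"xyz":[0.002,0.0005,0.110],"angular":[0,0,-0.2],"fingers":0.03}]' 40
python3 -m jog '[{"xyz":[0,0,0],"angular":[0,0,0],"fingers":0.0},{"xyz":[0,0,0],"angular":[0,0,0],"fingers":0.0},{"xyz":[0,0,0],"angular":[0,0,0],"fingers":0.0},{"xyz":[0,0,0],"angular":[0,0,0],"fingers":0.0}]' 40
python3 -c "
from h import *
st()"
```

```text
time: 2.9
eef_pos: [0.5815, -0.117, 0.1394]
ee_rot: [0.774, 0.633, -0.001, -0.001]
contact_force: [-1.1, 0.6, -0.2]
gripper_width: 0.388
time: 3.4
eef_pos: [0.5831, -0.1167, 0.1414]
ee_rot: [0.774, 0.633, 0.001, 0.001]
contact_force: [-1.3, -1.8, 5.6]
gripper_width: 0.135
t 3.4 pos [ 0.5831 -0.1167  0.1414] yaw 78.6 toolz [ 0.0023 -0.0012 -1.    ] F [-1.3 -1.8  5.6] M [-0.16  0.45  0.05] w 11.5 j [-0.2   0.28 -0.1   1.19 -0.    1.57]
```

```bash
python3 -m jog '[{"xyz":[0,0,-0.004],"angular":[0,0,0],"fingers":0.0},{"xyz":[0,0,-0.012],"angular":[0,0,0],"fingers":0.0},{"xyz":[0,0,-0.022],"angular":[0,0,0],"fingers":0.0},{"xyz":[0,0,-0.035],"angular":[0,0,0],"fingers":0.0},{"xyz":[0,0,-0.045],"angular":[0,0,0],"fingers":0.0}]' 60
python3 -m jog '[{"xyz":[0,0,-0.015],"angular":[0,0,0],"fingers":0.0},{"xyz":[0,0,-0.035],"angular":[0,0,0],"fingers":0.0},{"xyz":[0,0,-0.055],"angular":[0,0,0],"fingers":0.0},{"xyz":[0,0,-0.07],"angular":[0,0,0],"fingers":0.0},{"xyz":[0,0,-0.07],"angular":[0,0,0],"fingers":0.0}]' 60
python3 - <<'E'
from h import *
st()
im,d=get_image('wrist'); cv2.imwrite('pics/w2.png',im)
im,d=get_image('scene'); cv2.imwrite('pics/s2.png',im)
to([.505,.222,.25],113.6)
E
```

```text
time: 4.03
eef_pos: [0.5827, -0.1162, 0.1861]
ee_rot: [0.774, 0.633, 0.0, 0.0]
contact_force: [0.1, 0.4, -4.3]
gripper_width: 0.13
time: 4.65
eef_pos: [0.5831, -0.1164, 0.2564]
ee_rot: [0.774, 0.633, 0.001, 0.001]
contact_force: [-0.3, -0.1, -4.4]
gripper_width: 0.128
t 4.65 pos [ 0.5831 -0.1164  0.2564] yaw 78.6 toolz [ 2.6e-03 -5.0e-04 -1.0e+00] F [-0.3 -0.1 -4.4] M [ 0.01 -0.   -0.02] w 11.0 j [-0.2   0.26  0.13  1.44  0.    1.57]
shift mm [ 316.3 -142.7    4.5] turn deg [-2.0e-02 -1.0e-02 -3.5e+01]
```

View pics/s2.png

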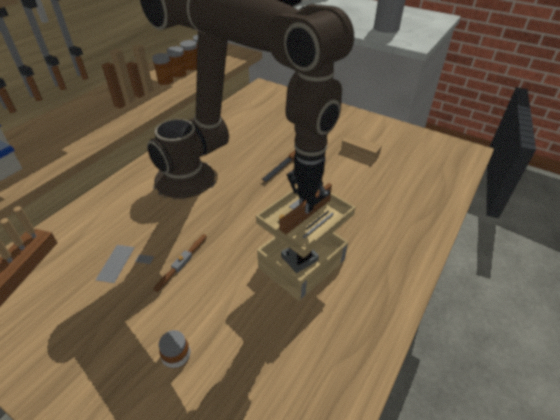

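The tray hangs level in the grip, clear of the box at (305,213) px, and the cassette shows below it at (300,258) px. Carrying it to the free spot.

```bash
python3 -m jog '[{"xyz":[0.02,-0.009,0],"angular":[0,0,-2.2],"fingers":0.0},{"xyz":[0.055,-0.025,0],"angular":[0,0,-6],"fingers":0.0},{"xyz":[0.095,-0.043,0],"angular":[0,0,-10.5],"fingers":0.0},{"xyz":[0.135,-0.061,0],"angular":[0,0,-15],"fingers":0.0},{"xyz":[0.175,-0.079,0],"angular":[0,0,-19.5],"fingers":0.0}]'
python3 -m jog '[{"xyz":[0.05,0.004,0],"angular":[0,0,-4],"fingers":0.0},{"xyz":[0.09,0.007,0],"angular":[0,0,-8],"fingers":0.0},{"xyz":[0.125,0.009,0],"angular":[0,0,-12],"fingers":0.0},{"xyz":[0.15,0.010,0],"angular":[0,0,-15],"fingers":0.0},{"xyz":[0.155,0.010,0],"angular":[0,0,-15.5],"fingers":0.0}]'
python3 - <<'E'
from h import *
st()
to([.505,.222,.075],113.6)
E
```

```text
time: 5.38
eef_pos: [0.5383, 0.0729, 0.254]
ee_rot: [0.654, 0.757, -0.0, -0.001]
contact_force: [0.4, 0.6, -5.1]
gripper_width: 0.131
time: 6.0
eef_pos: [0.5264, 0.2277, 0.2538]
ee_rot: [0.546, 0.838, -0.001, -0.001]
contact_force: [0.0, 0.1, -4.5]
gripper_width: 0.136
t 6.0 pos [0.5264 0.2277 0.2538] yaw 113.82 toolz [-1.7e-03 -3.0e-04 -1.0e+00] F [ 0.   0.1 -4.5] M [-0.04 -0.03 -0.03] w 11.6 j [0.41 0.22 0.07 1.43 0.   1.56]
shift mm [  3.4 -21.6 178.9] turn deg [-0.09 -0.02  0.22]
```

```bash
python3 -m jog '[{"xyz":[0,0,0.02],"angular":[0,0,0],"fingers":0.0},{"xyz":[0,0,0.055],"angular":[0,0,0],"fingers":0.0},{"xyz":[0,0,0.095],"angular":[0,0,0],"fingers":0.0},{"xyz":[0,0,0.13],"angular":[0,0,0],"fingers":0.0},{"xyz":[0,0,0.155],"angular":[0,0,0],"fingers":0.0}]'
python3 -m jog '[{"xyz":[0,0,0.008],"angular":[0,0,0],"fingers":0.0},{"xyz":[0,0,0.014],"angular":[0,0,0],"fingers":0.0},{"xyz":[0,0,0.018],"angular":[0,0,0],"fingers":0.0}]'
python3 - <<'E'
from h import *
st()
im,d=get_image('scene'); cv2.imwrite('pics/s3.png',im)
P=cloud('scene',d)
E
```

```text
time: 6.62
eef_pos: [0.5262, 0.2249, 0.0976]
ee_rot: [0.548, 0.837, -0.001, -0.001]
contact_force: [-0.3, 0.1, -4.2]
gripper_width: 0.131
time: 7.0
eef_pos: [0.5282, 0.2259, 0.0825]
ee_rot: [0.548, 0.837, 0.001, 0.0]
contact_force: [-0.5, 0.1, -4.2]
gripper_width: 0.133
t 7.0 pos [0.5282 0.2259 0.0825] yaw 113.6 toolz [ 1.4e-03  6.0e-04 -1.0e+00] F [-0.5  0.1 -4.2] M [ 0.05 -0.04 -0.01] w 11.4 j [ 0.4   0.27 -0.24  1.06 -0.    1.56]
```

View pics/s3.png

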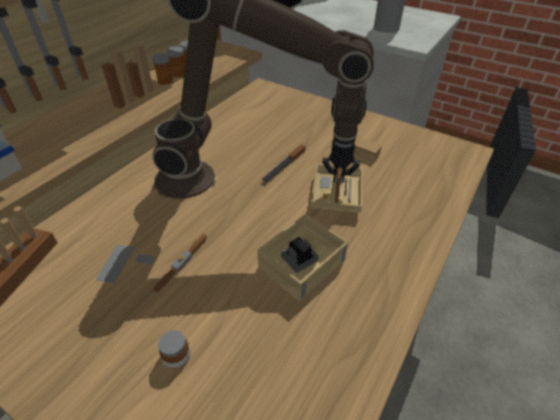

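```bash
python3 -m jog '[{"xyz":[0,0,0.004],"angular":[0,0,0],"fingers":0.0},{"xyz":[0,0,0.008],"angular":[0,0,0],"fingers":0.0},{"xyz":[0,0,0.011],"angular":[0,0,0],"fingers":0.0},{"xyz":[0,0,0.013],"angular":[0,0,0],"fingers":0.0},{"xyz":[0,0,0.014],"angular":[0,0,0],"fingers":0.0}]'
python3 -m jog '[{"xyz":[0,0,0.001],"angular":[0,0,0],"fingers":0.0},{"xyz":[0,0,0.002],"angular":[0,0,0],"fingers":0.0},{"xyz":[0,0,0.002],"angular":[0,0,0],"fingers":0.0}]'
```

```text
time: 7.68
eef_pos: [0.5276, 0.2257, 0.0676]
ee_rot: [0.548, 0.837, -0.0, -0.0]
contact_force: [0.8, 0.4, -3.9]
gripper_width: 0.131
time: 8.05
eef_pos: [0.5276, 0.2258, 0.0657]
ee_rot: [0.548, 0.837, -0.0, -0.0]
contact_force: [-0.1, -0.3, -4.2]
gripper_width: 0.129
```

```bash
python3 -m jog '[{"xyz":[0,0,0.001],"angular":[0,0,0],"fingers":0.0},{"xyz":[0,0,0.001],"angular":[0,0,0],"fingers":0.0}]'
python3 -m jog '[{"xyz":[0,0,0.001],"angular":[0,0,0],"fingers":0.0},{"xyz":[0,0,0.001],"angular":[0,0,0],"fingers":0.0}]'
```

```text
time: 8.3
eef_pos: [0.5277, 0.2258, 0.0655]
ee_rot: [0.548, 0.837, 0.0, 0.0]
contact_force: [-2.6, -0.5, 3.3]
gripper_width: 0.133
time: 8.55
eef_pos: [0.5277, 0.2258, 0.0655]
ee_rot: [0.548, 0.837, 0.001, 0.0]
contact_force: [-5.2, -2.2, 9.7]
gripper_width: 0.137
```

The tray is on the bench: the load has come off and reversed. I'll relax the push and release.

```bash
python3 -m jog '[{"xyz":[0,0,-0.0015],"angular":[0,0,0],"fingers":0.0},{"xyz":[0,0,-0.0015],"angular":[0,0,0],"fingers":0.0}]'
python3 -m jog '[{"xyz":[0,0,0],"angular":[0,0,0],"fingers":0.04},{"xyz":[0,0,0],"angular":[0,0,0],"fingers":0.04},{"xyz":[0,0,0],"angular":[0,0,0],"fingers":0.045},{"xyz":[0,0,0],"angular":[0,0,0],"fingers":0.05}]' 40
python3 -m jog '[{"xyz":[0,0,-0.02],"angular":[0,0,0],"fingers":0.05},{"xyz":[0,0,-0.06],"angular":[0,0,0],"fingers":0.05},{"xyz":[0,0,-0.11],"angular":[0,0,0],"fingers":0.085},{"xyz":[0,0,-0.16],"angular":[0,0,0],"fingers":0.085},{"xyz":[0,0,-0.19],"angular":[0,0,0],"fingers":0.085}]'
python3 - <<'E'
from h import *
st()
for n in ['top','scene']:
    im,d=get_image(n); cv2.imwrite(f'pics/{n}4.png',im); np.save(f'{n}4.npy',d)
    for l in ['cassette_grip','holder','catch_left','catch_right','tray']:
        print(n,l,[(np.round(x['at']),round(x['conf'],2)) for x in pinpoint(l,n)][:2])
P=cloud('top',np.load('top4.npy'));Z=P[...,2]
m=(P[...,0]>.47)&(P[...,0]<.7)&(P[...,1]<0.01)&(P[...,1]>-.24)&(Z>.055)&(Z<.078)
n,lab,s,ce=cv2.connectedComponentsWithStats(m.astype(np.uint8))
for i in range(1,n):
    if s[i,4]>15:
        q=P[lab==i];print(s[i],np.nanmedian(q,0),cv2.minAreaRect(q[:,:2].astype(np.float32)*1000))
E
```

```text
time: 8.8
eef_pos: [0.5278, 0.2259, 0.0655]
ee_rot: [0.548, 0.837, 0.0, 0.0]
contact_force: [-1.3, -0.6, 2.1]
gripper_width: 0.131
time: 9.3
eef_pos: [0.5277, 0.2258, 0.0653]
ee_rot: [0.548, 0.837, 0.0, 0.0]
contact_force: [-0.4, -0.1, -1.0]
gripper_width: 0.586
time: 9.93
eef_pos: [0.5281, 0.226, 0.2583]
ee_rot: [0.548, 0.837, 0.001, 0.001]
contact_force: [0.3, -0.1, -0.7]
gripper_width: 0.994
t 9.93 pos [0.5281 0.226  0.2583] yaw 113.61 toolz [ 0.0031  0.0014 -1.    ] F [ 0.3 -0.1 -0.7] M [0.03 0.01 0.03] w 84.9 j [0.4  0.22 0.08 1.43 0.   1.56]
top cassette_grip [(array([169., 306.]), 0.73)]
top holder [(array([172., 307.]), 0.5)]Traceback (most recent call last):
  File "<stdin>", line 6, in <module>
ValueError: it knows: cassette_grip, holder, offcut, rasp, spokeshave, toolbox, tray, tray_handle, wax_jar
```

View pics/top4.png

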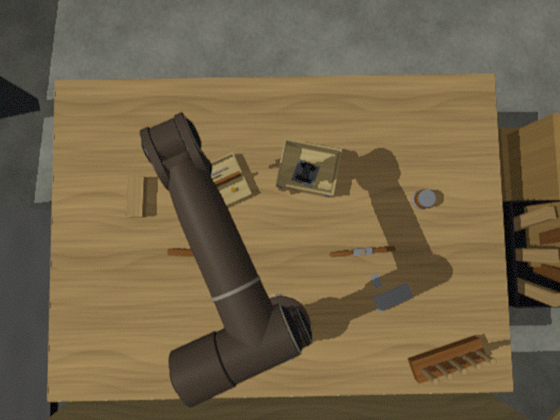

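The top view shows the tray standing flat at (232,180) px, and the cassette in the open box at (306,171) px. Going above it for a close look.

Run:
```python
from h import *
g=atz('top',[169,306],.054); print(g)
to([g[0],g[1],.27],79)
```

```text
[ 0.57630331 -0.10645205  0.054     ]
shift mm [-323.9  -89.2  -13.3] turn deg [ 0.2  -0.06 34.61]
```

```bash
python3 -m jog '[{"xyz":[-0.04,-0.011,-0.005],"angular":[0,0,4],"fingers":0.085},{"xyz":[-0.095,-0.026,-0.01],"angular":[0,0,10],"fingers":0.085},{"xyz":[-0.15,-0.041,-0.013],"angular":[0,0,16],"fingers":0.085},{"xyz":[-0.205,-0.056,-0.013],"angular":[0,0,22],"fingers":0.085},{"xyz":[-0.26,-0.072,-0.013],"angular":[0,0,28],"fingers":0.085}]'
python3 -m jog '[{"xyz":[-0.033,0.019,0],"angular":[0,0,3.5],"fingers":0.085},{"xyz":[-0.058,0.034,0],"angular":[0,0,6],"fingers":0.085},{"xyz":[-0.064,0.037,0],"angular":[0,0,6.6],"fingers":0.085},{"xyz":[-0.064,0.037,0],"angular":[0,0,6.6],"fingers":0.085}]'
python3 - <<'E'
from h import *
st()
c=cam('wrist')
im,d=get_image('wrist'); cv2.imwrite('pics/w5.png',im); np.save('w5.npy',d);np.save('w5T.npy',c[3])
for l in ['cassette_grip','holder']:
    print(l,pinpoint(l,'wrist'))
for z,l in((.054,'cassette_grip'),(.006,'holder')):
    for p in pinpoint(l,'wrist')[:2]: print(l,atz('wrist',p['at'],z,c))
P=cloud('wrist',d,c);Z=P[...,2]
for lo,hi in((.062,.076),(.05,.062),(.027,.036)):
    m=(P[...,0]>.49)&(P[...,0]<.66)&(P[...,1]<0.0)&(P[...,1]>-.22)&(Z>lo)&(Z<hi)
    n,lab,s,ce=cv2.connectedComponentsWithStats(m.astype(np.uint8))
    for i in range(1,n):
        if s[i,4]>60:
            q=P[lab==i];print(lo,s[i],np.nanmedian(q,0),cv2.minAreaRect(q[:,:2].astype(np.float32)*1000))
im,d=get_image('scene'); cv2.imwrite('pics/s5.png',im)
for n in ['top']:
    im,d=get_image(n); cv2.imwrite(f'pics/{n}5.png',im); 
    P=cloud('top',d)
    m=(P[...,0]>.38)&(P[...,0]<.68)&(P[...,1]>0.07)&(P[...,1]<.38)&(P[...,2]>.03)&(P[...,2]<.045)
    print('tray sides',np.nanpercentile(P[m],[2,50,98],axis=0))
E
```

```text
time: 10.7
eef_pos: [0.5653, -0.0431, 0.2665]
ee_rot: [0.735, 0.678, -0.001, -0.001]
contact_force: [0.1, 0.7, 0.0]
gripper_width: 0.993
time: 11.2
eef_pos: [0.5973, -0.1078, 0.267]
ee_rot: [0.772, 0.636, -0.001, -0.001]
contact_force: [0.5, -0.3, 0.5]
gripper_width: 0.993
t 11.2 pos [ 0.5973 -0.1078  0.267 ] yaw 79.0 toolz [-2.1e-03  7.0e-04 -1.0e+00] F [ 0.5 -0.3  0.5] M [0.02 0.01 0.04] w 84.8 j [-0.18  0.29  0.19  1.48  0.    1.58]
cassette_grip [{'at': [188.2, 248.6], 'conf': 0.94}]
holder [{'at': [177.0, 250.6], 'conf': 0.89}]
cassette_grip [ 0.5669255  -0.10653086  0.054     ]
holder [ 0.56504858 -0.10610043  0.006     ]
0.062 [168  83  18 177 789] [ 0.50895129 -0.07087267  0.06917532] ((507.2433776855469, -79.45882415771484), (162.3411865234375, 1.243074893951416), 77.89927673339844)
0.062 [236 154  33  13 228] [ 0.57767764 -0.07845038  0.06481562] ((577.6317138671875, -78.53209686279297), (7.168210029602051, 29.981380462646484), 70.09391021728516)
0.062 [ 212  163   73   52 2249] [ 0.56731484 -0.10347145  0.06688299] ((567.12109375, -104.5947494506836), (40.46279525756836, 6
[... 2305 characters left out ...]
606185913086), (3.3572616577148438, 36.060394287109375), 65.47956085205078)
0.027 [334 196   7  71 103] [ 0.64826798 -0.17507775  0.03177967] ((647.3211669921875, -179.15245056152344), (83.3766860961914, 0.5901956558227539), 77.88084411621094)
0.027 [232 200  29   8  72] [ 0.55786762 -0.12772547  0.03244689] ((557.6206665039062, -127.91835021972656), (1.1157052516937256, 29.794692993164062), 68.11193084716797)
0.027 [201 268 109   6 412] [ 0.54819896 -0.20709073  0.03169178] ((549.6749877929688, -207.35484313964844), (1.8993510007858276, 121.99311065673828), 77.84130859375)
tray sides [[0.4153184  0.10406617 0.03076659]
 [0.52693095 0.2285895  0.03713914]
 [0.63764216 0.34743527 0.0436901 ]]
```

View pics/w5.png

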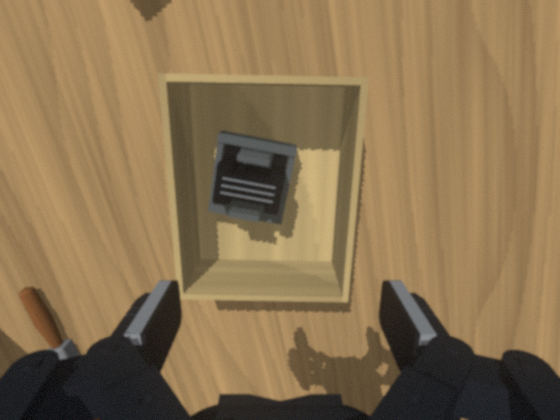

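View pics/s5.png

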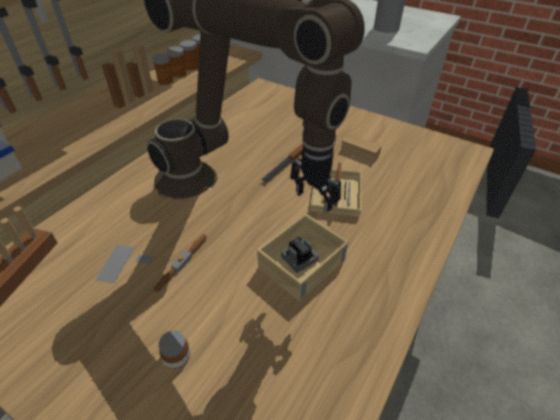

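The wrist view shows the cassette in its turned holder at (254,180) px, with catch tops at (252,160) and (243,217) px. Their midpoint is (0.5672, -0.1046) and the across-direction is 68.2°. The catch centres measure 56 mm apart (62 mm outside minus the plate thickness), and the pinpoint and holder rectangle agree. The tray measures flat: sides at 0.037 m on the bench, centre (0.527, 0.228).

Run:
```python
from h import *
to([.5672,-.1046,.2],158.2)
```

```text
shift mm [ -3.2 -30.4  68.6] turn deg [ 3.000e-02  2.000e-02 -7.913e+01]
```

```bash
python3 -m jog '[{"xyz":[0,-0.006,0.005],"angular":[0,0,-8],"fingers":0.085},{"xyz":[-0.001,-0.013,0.015],"angular":[0,0,-18],"fingers":0.085},{"xyz":[-0.002,-0.02,0.025],"angular":[0,0,-28],"fingers":0.085},{"xyz":[-0.003,-0.026,0.035],"angular":[0,0,-38],"fingers":0.085},{"xyz":[-0.003,-0.03,0.045],"angular":[0,0,-48],"fingers":0.085}]'
python3 -m jog '[{"xyz":[0,0,0.008],"angular":[0,0,-10],"fingers":0.085},{"xyz":[0,0,0.016],"angular":[0,0,-20],"fingers":0.085},{"xyz":[0,0,0.022],"angular":[0,0,-28],"fingers":0.085},{"xyz":[0,0,0.024],"angular":[0,0,-31.1],"fingers":0.085},{"xyz":[0,0,0.024],"angular":[0,0,-31.1],"fingers":0.085}]'
python3 - <<'E'
from h import *
st()
c=cam('wrist')
im,d=get_image('wrist'); cv2.imwrite('pics/w6.png',im)
p=pinpoint('cassette_grip','wrist');print(p)
if p: print(atz('wrist',p[0]['at'],.054,c))
P=cloud('wrist',d,c);Z=P[...,2]
for lo,hi in((.062,.076),(.027,.036)):
    m=(P[...,0]>.5)&(P[...,0]<.64)&(P[...,1]<-.04)&(P[...,1]>-.17)&(Z>lo)&(Z<hi)
    n,lab,s,ce=cv2.connectedComponentsWithStats(m.astype(np.uint8))
    for i in range(1,n):
        if s[i,4]>150:
            q=P[lab==i];print(lo,s[i],np.nanmedian(q,0),cv2.minAreaRect(q[:,:2].astype(np.float32)*1000))
to([.5672,-.1046,.058],158.2)
E
```

```text
time: 12.18
eef_pos: [0.5674, -0.1048, 0.2233]
ee_rot: [0.443, 0.896, 0.0, 0.0]
contact_force: [-0.7, -0.0, -0.1]
gripper_width: 0.993
time: 12.8
eef_pos: [0.5676, -0.1049, 0.1993]
ee_rot: [0.19, 0.982, 0.0, -0.0]
contact_force: [-0.5, -0.0, 0.0]
gripper_width: 0.993
t 12.8 pos [ 0.5676 -0.1049  0.1993] yaw 158.1 toolz [-1.e-04  1.e-04 -1.e+00] F [-0.5 -0.   0. ] M [ 0.07  0.04 -0.03] w 84.8 j [-0.18  0.23 -0.03  1.31  0.    0.2 ]
[{'at': [201.7, 282.1], 'conf': 0.76}]
[ 0.56788825 -0.10210687  0.054     ]
0.062 [ 252  165   55   81 3436] [ 0.56428059 -0.1038712   0.06681735] ((567.3718872070312, -104.57778930664062), (39.87093734741211, 63.52378845214844), 68.0076675415039)
0.062 [238 187   9  39 314] [ 0.55670551 -0.13044594  0.06477793] ((557.06298828125, -130.7991485595703), (6.450603008270264, 30.10936164855957), 66.22673034667969)
0.062 [311 187  10  39 319] [ 0.57713497 -0.0786299   0.06477572] ((578.1497802734375, -78.80950164794922), (6.1326751708984375, 30.011280059814453), 67.98609924316406)
0.027 [ 228  147  103   92 2510] [ 0.55357338 -0.09330553  0.03039223] ((567.858154296875, -104.86042785644531), (84.13324737548828, 80.5525894165039), 67.86373901367188)
shift mm [7.000e-01 1.000e-01 1.416e+02] turn deg [ 0.    0.02 -0.13]
```

View pics/w6.png

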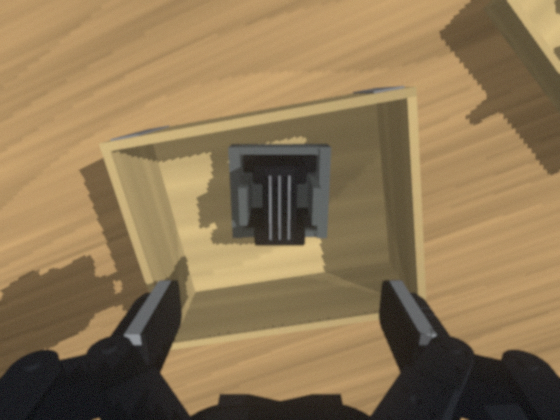

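The wrist view shows the cassette square to the jaws. Catches are at (242,205) and (316,205) px, and their centre (0.5676, -0.1048) and angle 68.0° agree with the tool pose. Descending with the jaws open.

```bash
python3 -m jog '[{"xyz":[0,0,0.02],"angular":[0,0,0],"fingers":0.085},{"xyz":[0,0,0.055],"angular":[0,0,0],"fingers":0.085},{"xyz":[0,0,0.085],"angular":[0,0,0],"fingers":0.085},{"xyz":[0,0,0.105],"angular":[0,0,0],"fingers":0.085},{"xyz":[0,0,0.115],"angular":[0,0,0],"fingers":0.085}]' 20
python3 -m jog '[{"xyz":[0,0,0.010],"angular":[0,0,0],"fingers":0.085},{"xyz":[0,0,0.018],"angular":[0,0,0],"fingers":0.085},{"xyz":[0,0,0.024],"angular":[0,0,0],"fingers":0.085},{"xyz":[0,0,0.026],"angular":[0,0,0],"fingers":0.085},{"xyz":[0,0,0.026],"angular":[0,0,0],"fingers":0.085}]'
python3 - <<'E'
from h import *
st()
im,d=get_image('wrist'); cv2.imwrite('pics/w7.png',im)
E
```

```text
time: 13.52
eef_pos: [0.5672, -0.105, 0.0833]
ee_rot: [0.19, 0.982, 0.0, -0.001]
contact_force: [-0.3, 0.3, -0.6]
gripper_width: 0.995
time: 14.15
eef_pos: [0.5678, -0.1052, 0.0584]
ee_rot: [0.19, 0.982, -0.0, 0.0]
contact_force: [1.6, 0.1, -0.7]
gripper_width: 0.999
t 14.15 pos [ 0.5678 -0.1052  0.0584] yaw 158.1 toolz [ 2.e-04 -0.e+00 -1.e+00] F [ 1.6  0.1 -0.7] M [ 0.03  0.05 -0.01] w 85.3 j [-0.18  0.29 -0.27  1.01 -0.    0.2 ]
```

View pics/w7.png

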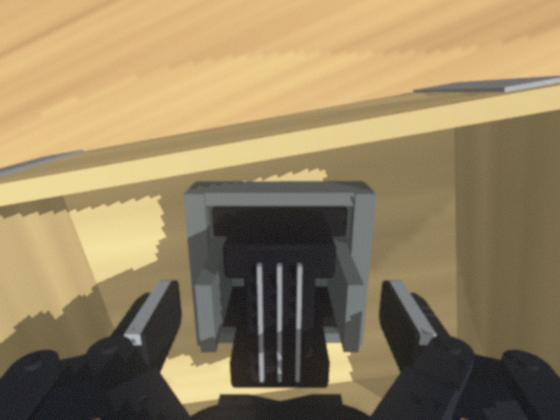

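The jaws straddle the cassette symmetrically: fingers at columns ~165 and ~395, catches at ~207 and ~352. Closing.

```bash
python3 -m jog '[{"xyz":[0,0,0],"angular":[0,0,0],"fingers":0.07},{"xyz":[0,0,0],"angular":[0,0,0],"fingers":0.062},{"xyz":[0,0,0],"angular":[0,0,0],"fingers":0.056},{"xyz":[0,0,0],"angular":[0,0,0],"fingers":0.05},{"xyz":[0,0,0],"angular":[0,0,0],"fingers":0.04}]' 40
python3 -m jog '[{"xyz":[0,0,0],"angular":[0,0,0],"fingers":0.03},{"xyz":[0,0,0],"angular":[0,0,0],"fingers":0.02},{"xyz":[0,0,0],"angular":[0,0,0],"fingers":0.0},{"xyz":[0,0,0],"angular":[0,0,0],"fingers":0.0}]' 40
python3 - <<'E'
from h import *
st()
im,d=get_image('wrist'); cv2.imwrite('pics/w8.png',im)
E
```

```text
time: 14.82
eef_pos: [0.5683, -0.1056, 0.0603]
ee_rot: [0.19, 0.982, -0.0, 0.001]
contact_force: [-3.5, -0.5, 13.3]
gripper_width: 0.503
time: 15.32
eef_pos: [0.5683, -0.1056, 0.0603]
ee_rot: [0.19, 0.982, -0.0, 0.001]
contact_force: [-3.5, -0.2, 13.8]
gripper_width: 0.504
t 15.32 pos [ 0.5683 -0.1056  0.0603] yaw 158.09 toolz [ 0.0024 -0.001  -1.    ] F [-3.5 -0.2 13.8] M [-0.08  0.77 -0.04] w 43.1 j [-0.18  0.29 -0.27  1.01 -0.    0.2 ]
```

View pics/w8.png

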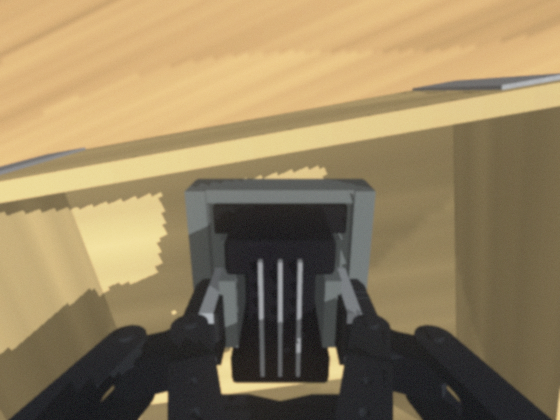

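Both catches are pinched to the stops: the opening reads 43 mm against the 46 mm expected, with both catches moved in evenly. Lifting straight and gently.

```bash
python3 -m jog '[{"xyz":[0,0,-0.003],"angular":[0,0,0],"fingers":0.0},{"xyz":[0,0,-0.007],"angular":[0,0,0],"fingers":0.0},{"xyz":[0,0,-0.012],"angular":[0,0,0],"fingers":0.0},{"xyz":[0,0,-0.018],"angular":[0,0,0],"fingers":0.0},{"xyz":[0,0,-0.025],"angular":[0,0,0],"fingers":0.0}]' 45
python3 -m jog '[{"xyz":[0,0,-0.01],"angular":[0,0,0],"fingers":0.0},{"xyz":[0,0,-0.025],"angular":[0,0,0],"fingers":0.0},{"xyz":[0,0,-0.04],"angular":[0,0,0],"fingers":0.0},{"xyz":[0,0,-0.06],"angular":[0,0,0],"fingers":0.0},{"xyz":[0,0,-0.08],"angular":[0,0,0],"fingers":0.0}]'
python3 - <<'E'
from h import *
st()
im,d=get_image('scene'); cv2.imwrite('pics/s9.png',im)
im,d=get_image('wrist'); cv2.imwrite('pics/w9.png',im)
E
```

```text
time: 16.0
eef_pos: [0.5676, -0.1052, 0.0835]
ee_rot: [0.19, 0.982, 0.0, -0.0]
contact_force: [1.0, 0.8, -3.5]
gripper_width: 0.491
time: 16.62
eef_pos: [0.5678, -0.1052, 0.1649]
ee_rot: [0.19, 0.982, -0.0, 0.0]
contact_force: [0.2, -0.3, -2.8]
gripper_width: 0.49
t 16.62 pos [ 0.5678 -0.1052  0.1649] yaw 158.1 toolz [ 7.e-04 -2.e-04 -1.e+00] F [ 0.2 -0.3 -2.8] M [ 0.   -0.08  0.02] w 41.8 j [-0.18  0.24 -0.1   1.23 -0.    0.2 ]
```

View pics/s9.png

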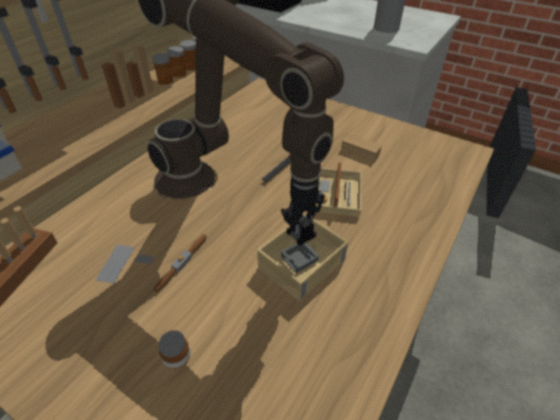

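View pics/w9.png

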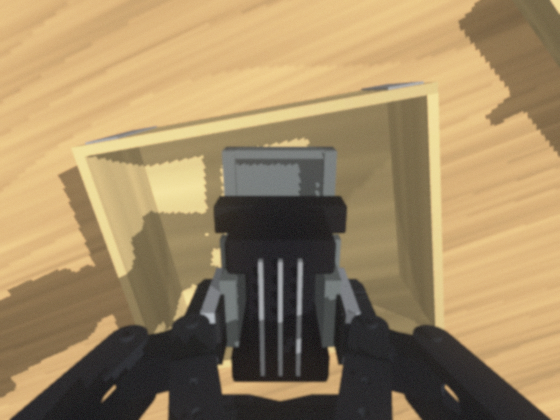

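The cassette is out of its holder and upright: the empty holder shows at (280,175) px in the wrist view. Raising it further and settling.

```bash
python3 -m jog '[{"xyz":[0,0,-0.02],"angular":[0,0,0],"fingers":0.0},{"xyz":[0,0,-0.05],"angular":[0,0,0],"fingers":0.0},{"xyz":[0,0,-0.08],"angular":[0,0,0],"fingers":0.0},{"xyz":[0,0,-0.1],"angular":[0,0,0],"fingers":0.0},{"xyz":[0,0,-0.11],"angular":[0,0,0],"fingers":0.0}]'
python3 -m jog '[{"xyz":[0,0,0],"angular":[0,0,0],"fingers":0.0},{"xyz":[0,0,0],"angular":[0,0,0],"fingers":0.0},{"xyz":[0,0,0],"angular":[0,0,0],"fingers":0.0},{"xyz":[0,0,0],"angular":[0,0,0],"fingers":0.0},{"xyz":[0,0,0],"angular":[0,0,0],"fingers":0.0}]'
python3 - <<'E'
from h import *
st()
for n in('scene','wrist','top'):
    im,d=get_image(n); cv2.imwrite(f'pics/{n}10.png',im)
    if n=='wrist':
        P=cloud(n,d);m=(abs(P[...,0]-.5678)<.05)&(abs(P[...,1]+.105)<.05)&(P[...,2]>.22);print('cassette top z',np.nanpercentile(P[m][:,2],[5,50,95]))
P=cloud('top',d);Z=P[...,2]
for nm,x0,x1,y0,y1 in(('offcut',.38,.6,.45,.6),('jar',.4,.52,-.6,-.47),('spoke',.24,.31,-.45,-.16),('rasp',.24,.31,.12,.43),('tray',.38,.66,.07,.38)):
    m=(P[...,0]>x0)&(P[...,0]<x1)&(P[...,1]>y0)&(P[...,1]<y1)&(Z>.015)&(Z<.09)
    print(nm,m.sum(),cv2.minAreaRect(P[m][:,:2].astype(np.float32)*1000))
E
```

```text
time: 17.35
eef_pos: [0.5679, -0.1052, 0.2741]
ee_rot: [0.19, 0.982, -0.0, 0.001]
contact_force: [1.1, 0.6, -2.9]
gripper_width: 0.494
time: 17.98
eef_pos: [0.5677, -0.1052, 0.2731]
ee_rot: [0.19, 0.982, 0.0, -0.0]
contact_force: [-0.4, -0.1, -3.7]
gripper_width: 0.496
t 17.98 pos [ 0.5677 -0.1052  0.2731] yaw 158.11 toolz [-3.e-04  1.e-04 -1.e+00] F [-0.4 -0.1 -3.7] M [ 0.04 -0.01  0.01] w 42.3 j [-0.18  0.23  0.13  1.47  0.    0.2 ]
cassette top z [0.23983096 0.29797355 0.33071798]
offcut 779 ((488.19305419921875, 520.9387817382812), (63.668731689453125, 150.86312866210938), 88.48005676269531)
jar 365 ((458.7441711425781, -534.9862060546875), (66.80801391601562, 65.99411010742188), 74.21489715576172)
spoke 313 ((271.692626953125, -312.51953125), (25.551753997802734, 238.10610961914062), 5.690279006958008)
rasp 377 ((276.494384765625, 274.6907958984375), (268.59716796875, 25.790088653564453), 87.51839447021484)
tray 1353 ((526.6475219726562, 226.70892333984375), (171.84556579589844, 210.51290893554688), 23.688997268676758)
```

View pics/scene10.png

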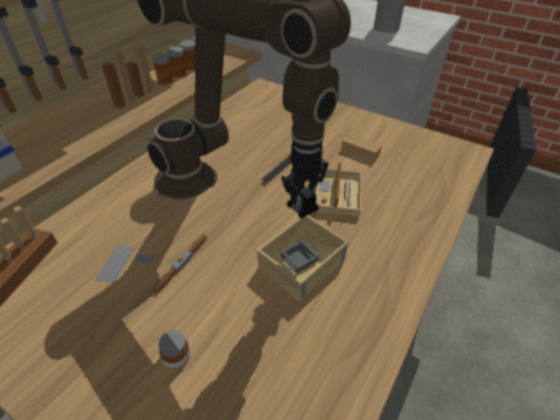

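View pics/wrist10.png

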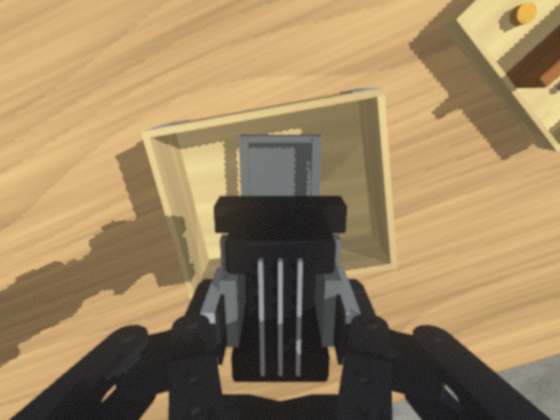

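The cassette is held upright and unmoved between the pads. The offcut, jar and rasp are where they were; the spokeshave's 3.5 mm difference is about one pixel. Handing in.

```bash
python3 -c "
from workcell import *
print(job_done())"
```

```text
the job is handed in; nothing more can be done
None
```

I lifted the tray off by its handle, set it flat on the bench at about (0.527, 0.227) and let go. I then pinched both catches, lifted the cassette out of its holder and handed in after about 18 s.

**Cassette:** it is held upright and still above the box, with its underside about 0.22 m above the bench (rim at 0.084 m). The wrist carries about 3–4 N, and the picture between the pads stayed the same through the lift.

**Tray:** the top camera measures 172 x 211 mm with the sides about 37 mm high, so it lies flat on the bench and clear of the toolbox.

**Other things on the bench:** the offcut, jar and rasp are within 1 mm of where they were at the start.

**Checks that disagreed:**
- **Opening:** it reads about 42 mm, not the 46 mm expected at full pinch. The 12 mm tray handle also read low, at 11–11.5 mm.
- **Spokeshave:** it measured 3.5 mm off along its length. That is about one top-camera pixel, and the arm never came near it.
- **Cassette top height:** the depth reading also picked up the fingers (0.24–0.33 m), so I did not use it. The height above comes from the tool position.

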